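Load the sample loop and inject

TASK

Inject the waiting sample with the manual injection valve: pushing with a fingertip against the side of the lever's light-grey grip, swing the lever to its load stop (anticlockwise from above, towards the syringe), then gently push the syringe's plunger fully home, and last push the lever back clockwise to its inject stop, away from the syringe. Go fully to the stop each time, and let the plunger move only while the lever is at load, or the sample is lost. Only push: do not grip the lever or the syringe, do not draw the plunger back or pull the syringe out of its port, and leave the glassware and tools round the valve where they are.

Things in the scene. Friction and masses are not known exactly. Their poses are not given: they have to be found in the camera images.
- valve_station: Six-port injection valve on a stand, fixed to the bench. Origin on the bench on the valve's vertical axis, z up. Base plate x -60..+85, y -115..+62 mm, 14 mm high; valve body and port nuts out to 51 mm from the axis, z below 65 mm (body 78); stop plate of 34 mm radius with two stop pins up to z 101 mm. The syringe lies along -y, axis at x 0, z 60 mm. The lever turns above all this.
- valve_lever (a joint): Angle of the lever about the vertical valve axis (origin of valve_station), rad. 0 = inject stop; 1.047 (60 degrees) = load stop; it grows anticlockwise from above, towards the syringe. At 0 the arm points 135 degrees anticlockwise from the station's +x, at load 195 degrees. It stays where it is left; about 0.13 N m of friction (2 N at the grip).
- lever_grip (a point): Centre of the lever's light-grey grip, 66 mm from the valve axis, 95.5 mm above the bench. Its x axis points outward along the arm, z up. The grip is 36 mm long (48 to 84 mm from the axis), 14 mm wide and 14 mm high; the steel arm inward of it is 10 mm wide and ends in a hub of 15.5 mm radius, top 107 mm above the bench.
- sample_syringe_plunger (a joint): Position of the plunger of the 10 ml syringe, m: -0.018 = fully home in the barrel, larger = drawn out (at most 0.032). It stays where it is left; about 1 N of friction.
- plunger_end (a point): Centre of the outer face of the plunger's thumb rest (about 20 mm across), 60 mm above the bench. Its y axis points outward along the syringe, away from the valve; the plunger goes home along -y. When home, this face is 130 mm from the valve axis and 5 mm outside the barrel's flange (34 mm wide, 20 mm high). Only the bench lies below it.
- syringe_tip (a joint): How far the whole syringe has been pulled out of its push-fit port, m: 0 = seated (it cannot go farther in). 4 N of friction.
- bottle_100a: Bystander: screw-cap bottle, 57 mm across, 111 mm high; origin at the centre of its underside.
- beaker_50: Bystander: small glass beaker, 46x50 mm, 58 mm high; origin at the centre of its underside.
- petri_dish: Bystander: flat dish, 64 mm across, 13 mm high; origin at the centre of its underside.
- spanner_a: Bystander: spanner lying flat, 132 mm along its y axis, 20 mm wide, 5 mm high; origin at the centre of its underside.
- filter_0: Bystander: syringe filter disc, 26 mm across, 14 mm high; origin at the centre of its underside.
- vial_0: Bystander: capped vial, 12 mm across, 34 mm high; origin at the centre of its underside.
- dosing_pump: Fixed equipment, keep clear: tall cream-coloured dosing pump on the left of the bench, 452 mm along x, 185 mm along y, 264 mm high; origin at the centre of its underside.

How it is judged (in metres and radians):
On the way, in this order (a step that is already met when the one before it is completed fails the run):
1. the lever is at its load stop (value of joint valve_lever above 0.977 rad), for 0.1 s.
2. the plunger is fully home with the lever still at load (value of joint sample_syringe_plunger below -0.015 m and value of joint valve_lever above 0.977 rad), for 0.1 s.
3. the lever is back at its inject stop (value of joint valve_lever below 0.07 rad), for 0.1 s.
At the end, for the whole second after the job is handed in: The lever rests within 0.07 rad (4 degrees) of its inject stop after having been within 4 degrees of its load stop, the plunger is within 3 mm of fully home (having got there with the lever at load), and the syringe is seated in its port within 3 mm (value of joint valve_lever below 0.07 rad and velocity of joint valve_lever between -0.05 and 0.05 rad/s and value of joint sample_syringe_plunger below -0.015 m and value of joint syringe_tip below 0.003 m); the robot touches nothing.
It fails at once if the plunger is pushed while the lever is away from its load stop (velocity of joint sample_syringe_plunger below -0.02 m/s and value of joint valve_lever below 0.957 rad).
It fails at once if the plunger is drawn back, or the syringe is pulled out of its port by more than 3 mm (velocity of joint sample_syringe_plunger above 0.03 m/s or value of joint syringe_tip above 0.003 m).
It fails at once if the lever's grip is gripped from both sides (contact force between the fingers and valve_lever_c2 above 3 N and contact force between the fingers and valve_lever_c3 above 3 N).
It fails at once if the syringe is squeezed or pushed with more than 45 N (contact force between the fingers and sample_syringe above 45 N).
It fails at once if a thing near the valve is moved by more than 20 mm (distance of any of bottle_100a, beaker_50, petri_dish, spanner_a, filter_0, vial_0 from where it was at the start of the episode above 0.02 m).
It also fails if it takes over 58 s, if anything falls off the work surface, if the arm or the gripper's body presses on something with over 40 N, if the wrist force passes 120 N, or if a joint passes its speed limit or range.

ROBOT

A 6-joint arm with a two-finger parallel gripper is mounted at the origin on a cart in front of the work surface, level with it; the furniture and walls round the work are solid. World frame = base frame: x ahead of the robot, y to its left, z up, the work surface at z = 0. Lengths are in mm, angles in rad, forces in N, time in s.
With the tool pointing down it reaches from about 300 to 775 mm from the base axis. Payload 14.6 kg.
Tool frame: the origin (TCP) lies at the very end of the fingers, on their centre line; the grasp point (between the pads) lies 19 mm behind it; z points along the fingers, y is the line along which they close (so a half turn about z gives the same grasp; the last joint's range is limited). The gripper opens to 94 mm and grips with 3 to 60 N. Pads are 16 mm wide; open, the fingers measure 119 mm over their backs; the gripper's body (75 mm by 177 mm) begins 78 mm behind the grasp point.
Start: joints at [-1.381, 0.3, 1.521, -0, 1.321, -0.067], TCP at [139.686, -531.956, 205.446] pointing down, gripper open.
Joint ranges: [-3.03, 3.03], [-0.79, 2.21], [0.23, 2.52], [-1.04, 4.18], [0, 3.07], [-2.55, 2.55]. Speed limits (rad/s): [2.22, 2.22, 2.57, 3.14, 3.14, 3.14].

INTERFACE

Orientations are given as [roll, pitch, yaw] about the fixed x, y, z axes, in that order (R = Rz(yaw) Ry(pitch) Rx(roll)).
In Python, from cell import manip, optics gives the robot as it stands.
- The arm moves only by the shell command python3 -m crank 'ROWS' [FORCE]. ROWS is JSON, a list of rows, each a list of 7 numbers: the opening in per cent of the stroke, from 0 (shut) to 100 (fully open), then the shift along the tool's x, y, z in mm, then the turn, a rotation vector about the tool's x, y, z in rad. A call has 1 to 10 rows; each row is the pose to reach, as a shift and turn from the pose commanded when the call began, along the tool's axes at that moment; what a row does not reach only later rows make up. A row lasts 1/10 s, in which the tool goes at most 50 mm and 8.59 degrees, less where a joint would pass 70% of its speed; a pose out of reach is approached as far as the arm can. A call with a gripper value outside its range is refused whole. The fingers move at their own pace and stop on an object; FORCE is the grip in N (left out, the last holds). Time passes only in rows, so rows that repeat a pose let the fingers close. It gives the time, the measured TCP pose, the force, the opening and the grip force at its end, in the units of the state.
- manip.read_state(): the state, without advancing time (a new reading comes with each control period).
- optics.camera(name): name is "scene" or "top" or "wrist"; returns (picture, depth): 420x560x3 uint8, red, green, blue; 420x560 float32, mm along the optical axis (not along the pixel's ray), 0 where there is no reading.
- optics.calibration(name): a dict with "camera_matrix" (3x3 intrinsics, pixels), "k1" (the pictures are not rectified: a ray, as slopes to the right and down, at radius r is drawn at 1 + k1 r^2 times it, then the intrinsics apply), "R" (3x3) and "t" (3): a world point X has camera coordinates R X + t. Camera axes: x right, y down, z forward; pixel columns grow to the right and rows downward; lengths in mm; the calibration is good to about 2 mm. A picture is of the moment at which its call begins: read the wrist's pose just before it. calibration takes no time and is no camera call; for the wrist camera it gives the pose at the moment of the call.
- manip.sign_off(): hands the job in; it is judged then, once.
The state is a dict: "clock": time; "joints": joint angles; "qd": joint speeds; "effort": joint torques, N m; "eef_pos": TCP position; "eef_rot": TCP orientation; "wrist_force": force on the tool from outside, world axes, zero at the start; "moment": the same for the moment, N m; "finger_gap": finger opening in mm; "finger_force": force on a finger pad.
Only numpy, scipy, OpenCV 4.12 (cv2) and the standard library are available. Lean on these libraries where they do the work, as an engineer would, in place of code of your own. Each camera call takes 0.05 s, during which the arm holds its last target. There are 200 camera calls.

## Working session

There is one attempt and no reset: what is moved stays moved. The work goes in short steps, Python scripts to look and compute and a shell command to move; the robot and the scene stay as the last step left them, time stands still between calls to the robot, and variables do not carry over. Pictures are saved under pics/ and viewed, at most 10 in all, crops included, and the job is handed in when it is done.

```bash
mkdir -p pics; ls; python3 - <<'E'
from cell import manip, optics
import cv2, numpy as np
print(manip.read_state())
for n in ("scene","top"):
    p,d=optics.camera(n); cv2.imwrite(f"pics/{n}0.png",p[:,:,::-1]); np.savez(f"{n}0.npz",p=p,d=d)
    c=optics.calibration(n); print(n,c)
E
```

```text
pics
{'clock': 0.0, 'joints': array([-1.38061006e+00,  3.00478484e-01,  1.52157042e+00, -1.76015307e-05,
        1.32070183e+00, -6.66081483e-02]), 'qd': array([ 9.41127917e-05,  1.15172149e-03,  7.24680752e-04, -1.03445444e-03,
       -1.04967044e-03, -3.73561266e-04]), 'effort': array([-1.39397522e-03, -5.31803656e+01, -3.52737594e+01,  7.07567786e-02,
        2.43562093e-02, -1.02509939e-04]), 'eef_pos': array([ 139.62893496, -531.71257005,  204.88679226]), 'eef_rot': array([-3.14043601e+00, -6.00694630e-05,  2.56798750e-01]), 'wrist_force': array([-0.27344901, -0.68480489,  0.05839793]), 'moment': array([ 0.03546529, -0.00095847,  0.03853889]), 'finger_force': 0.0, 'finger_gap': 93.44137982227025}
scene {'camera_matrix': array([[427.82058688,   0.        , 276.74441155],
       [  0.        , 427.82058688, 203.71366609],
       [  0.        ,   0.        ,   1.        ]]), 'k1': -0.08432115148035663, 'R': array([[-0.4723647 , -0.88126237, -0.01575491],
       [-0.53344985,  0.30007192, -0.79081483],
       [ 0.70164296, -0.36514856, -0.61185266]]), 't': array([415.71900732, 322.45145721, 816.05758439])}
top {'camera_matrix': array([[522.53057799,   0.        , 282.27626554],
       [  0.        , 522.53057799, 218.88988587],
       [  0.        ,   0.        ,   1.        ]]), 'k1': -0.0448828477805895, 'R': array([[-0.02595462, -0.99961341, -0.00996964],
       [-0.98263849,  0.02734405, -0.18350448],
       [ 0.18370615,  0.00503377, -0.98296832]]), 't': array([ 161.09816543,  577.04808702, 1336.95027992])}
```

View pics/top0.png

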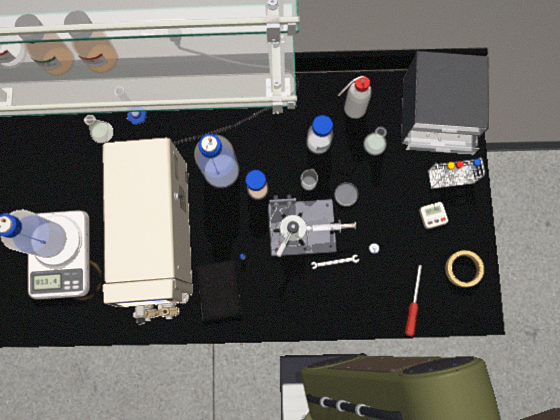

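View pics/scene0.png

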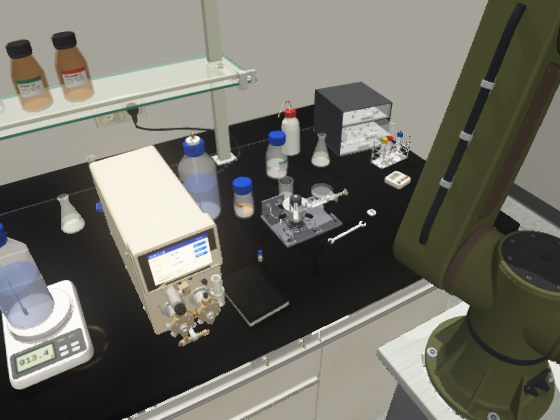

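The top view shows the valve hub near (292,228), the lever grip near (279,250), the plunger end near (353,226), the bottle at (257,184), the spanner at (335,262) and the filter at (374,249). Next I'll take a crop and localise these.

```bash
cat > h.py <<'E'
import numpy as np, cv2
from cell import manip, optics
def cloud(d,c):
    K=np.array(c["camera_matrix"]);v,u=np.mgrid[:d.shape[0],:d.shape[1]]
    # ray r drawn at (1+k1 r^2) r
    uv=np.stack([u,v],-1).reshape(-1,1,2).astype(float)
    n=cv2.undistortPoints(uv,K,np.array([c["k1"],0,0,0,0.])).reshape(*d.shape,2)
    P=np.dstack([n*d[...,None],d])
    return (P-c["t"])@np.array(c["R"])
def proj(X,c):
    X=np.atleast_2d(X).astype(float)
    return cv2.projectPoints(X,cv2.Rodrigues(np.array(c["R"]))[0],np.array(c["t"],float),np.array(c["camera_matrix"]),np.array([c["k1"],0,0,0,0.]))[0].reshape(-1,2)
E
python3 - <<'E'
from h import *
z=np.load("top0.npz");p,d=z["p"],z["d"];c=optics.calibration("top")
W=cloud(d,c)
for n,(u,v) in dict(hub=(292,228),grip=(279,249),plunger=(353,226),bottle=(257,180),beaker=(309,180),petri=(346,194),span1=(315,265),span2=(355,259),filt=(374,249),vial=(242,257),bench=(300,300)).items():
    print(n,d[v,u],W[v,u].round(1))
crop=p[160:290,230:400];cv2.imwrite("pics/crop.png",cv2.resize(crop,None,fx=4.5,fy=4.5,interpolation=cv2.INTER_CUBIC)[:,:,::-1])
E
```

```text
hub 1336.1428 [547.5 121.  103.8]
grip 1327.4036 [494.5 155.6 102.9]
plunger 1376.3035 [555.2 -40.4  63.5]
bottle 1352.4858 [674.7 208.  111.4]
beaker 1458.951 [698.4  68.3   6.8]
petri 1458.9916 [657.4 -34.   -1.5]
span1 1413.8748 [460.4  60.5   8.1]
span2 1420.4471 [474.1 -49.2   3.4]
filt 1423.6637 [ 499.9 -102.3    4.7]
vial 1398.9 [485.1 256.2  28.9]
bench 1401.307 [367.8 104.    3.8]
```

View pics/crop.png

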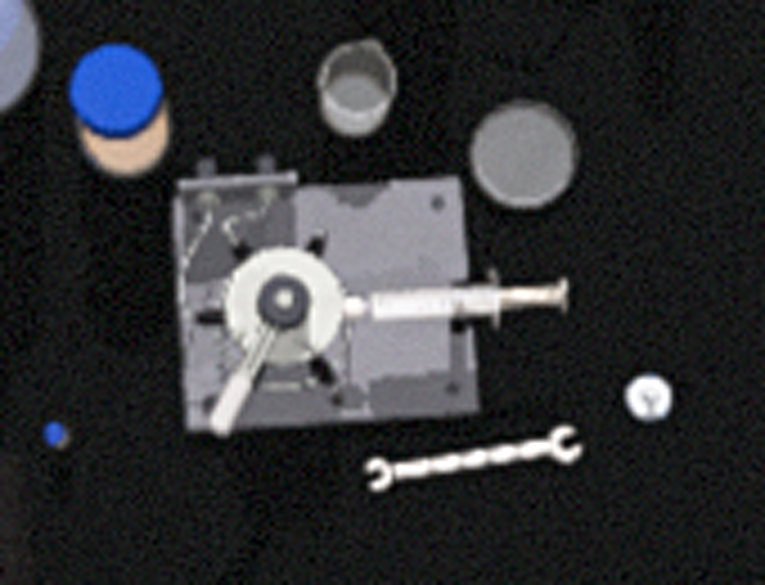

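```bash
cat >> h.py <<'E'
def ray(u,v,z,c):
    K=np.array(c["camera_matrix"]);n=cv2.undistortPoints(np.array([[[u,v]]],float),K,np.array([c["k1"],0,0,0,0.])).ravel()
    R=np.array(c["R"]);o=-R.T@c["t"];r=R.T@np.array([n[0],n[1],1]);return o+r*(z-o[2])/r[2]
E
python3 - <<'E'
from h import *
z=np.load("top0.npz");p,d=z["p"],z["d"];c=optics.calibration("top")
f=lambda x,y,z:ray(230+x/4.5-.4,160+y/4.5-.4,z,c)[:2]
for n,a in dict(hub=(284,298,107),gripend=(219,431,102.5),gripc=(233,403,102.5),gripin=(246,375,102.5),pl=(566,294,62),flange=(494,299,60),barrel0=(375,305,65),bp1=(462,180,14),bp2=(478,410,14),bp3=(190,430,14),span1=(380,474,5),span2=(565,445,5),filt=(649,397,14),vial=(55,432,34),bot=(116,90,111),petri=(524,155,13)).items(): print(n,f(*a).round(1))
E
```

```text
hub [552.6 119.1]
gripend [478.3 157.9]
gripc [494.  149.6]
gripin [509.7 141.8]
pl [558.1 -47. ]
flange [556.7  -4.9]
barrel0 [554.2  65.4]
bp1 [639.    6.5]
bp2 [497.   3.]
bp3 [489.6 176.6]
span1 [460.9  62.9]
span2 [475.4 -49.5]
filt [ 502.  -100.4]
vial [488.3 256.2]
bot [676.  212.2]
petri [653.8 -32.4]
```

The lever arm points to about 152° world, with station yaw about 2° and the hub at (552.6, 119), so the lever is about 15° from inject. The plunger is about 36 mm out. The first move goes above the clockwise side of the grip with the fingers shut.

```bash
cat >> h.py <<'E'
from scipy.spatial.transform import Rotation as Ro
def rows(*wps):
    s=manip.read_state();R0=Ro.from_euler("xyz",s["eef_rot"])
    print("t",round(s["clock"],2),"pos",s["eef_pos"].round(1),"rpy",s["eef_rot"].round(3),"F",s["wrist_force"].round(1),"gap",round(s["finger_gap"],1))
    for x,y,z,yaw in wps:
        d=R0.inv().apply(np.array([x,y,z])-s["eef_pos"]); r=(R0.inv()*Ro.from_euler("xyz",[np.pi,0,np.radians(yaw)])).as_rotvec()
        print([0]+d.round(1).tolist()+r.round(3).tolist())
E
python3 -m crank '[[0,538,-593,0,0,0,-0.827],[0,538,-593,0,0,0,-0.827],[0,538,-593,0,0,0,-0.827],[0,538,-593,0,0,0,-0.827],[0,538,-593,0,0,0,-0.827],[0,538,-593,0,0,0,-0.827],[0,538,-593,0,0,0,-0.827],[0,538,-593,0,0,0,-0.827],[0,538,-593,0,0,0,-0.827],[0,538,-593,0,0,0,-0.827]]'
python3 -c "
from h import *
rows((509,178,205,62))"
```

```text
clock: 1.1
eef_pos: [370.9, -86.4, 205.6]
eef_rot: [3.141, -0.0, 1.084]
wrist_force: [1.4, -0.8, 0.2]
finger_gap: 17.9
finger_force: 0.0
t 1.1 pos [370.9 -86.4 205.6] rpy [ 3.141 -0.     1.084] F [ 1.4 -0.8  0.2] gap 17.9
[0, 298.3, -1.8, 0.6, 0.0, -0.0, 0.002]
```

```bash
python3 -m crank '[[0,298,-2,0,0,0,0],[0,298,-2,0,0,0,0],[0,298,-2,0,0,0,0],[0,298,-2,0,0,0,0],[0,298,-2,0,0,0,0],[0,298,-2,0,0,0,0],[0,298,-2,0,0,0,0],[0,298,-2,0,0,0,0]]'
python3 -c "
from h import *
rows((509,178,205,62),(509,178,85,62))
c=optics.calibration('wrist');p,d=optics.camera('wrist');np.savez('w1.npz',p=p,d=d,R=c['R'],t=c['t'])
cv2.imwrite('pics/w1.png',p[:,:,::-1]);print(-np.array(c['R']).T@c['t'])
print(proj([[552.6,119,107],[494,149.6,102.5],[509,178,85]],c))"
```

```text
clock: 1.9
eef_pos: [508.0, 176.3, 204.6]
eef_rot: [-3.14, 0.001, 1.085]
wrist_force: [-0.7, -0.3, -0.4]
finger_gap: 0.6
finger_force: 0.0
t 1.9 pos [508.  176.3 204.6] rpy [-3.140e+00  1.000e-03  1.085e+00] F [-0.7 -0.3 -0.4] gap 0.6
[0, 2.0, 0.1, -0.4, -0.001, 0.001, 0.003]
[0, 2.2, 0.3, 119.6, -0.001, 0.001, 0.003]
[538.78511905 236.0983215  383.32905815]
[[351.57537475 240.67644408]
 [284.57149091 239.45646829]
 [284.55123178 204.40936435]]
```

View pics/w1.png

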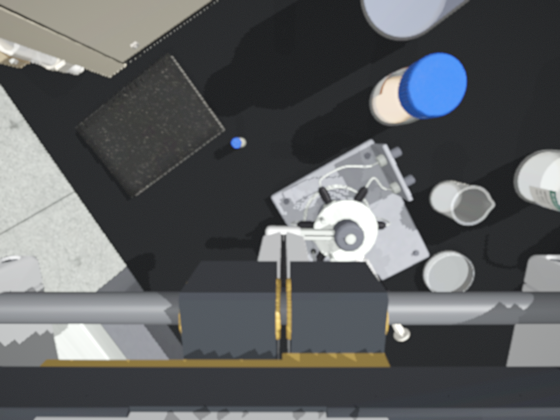

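The wrist view shows the hub at (350,237) and the grip at about (270–300, 225–247). That is within about 2 mm of the prediction, so the spot for lowering the finger is clear. I'll lower it there.

```bash
python3 -m crank '[[0,2,0,40,0,0,0],[0,2,0,80,0,0,0],[0,2,0,110,0,0,0],[0,2,0,119,0,0,0],[0,2,0,119,0,0,0]]'
cat > arc.py <<'E'
from h import *
import sys
# lever world angles, signed offset of tool centre from grip centre along ccw tangent
def arc(angs,off,z=85,r=66):
    C=np.array([552.6,119.]);w=[]
    for a in angs:
        t=np.radians(a);q=C+r*np.array([np.cos(t),np.sin(t)])+off*np.array([-np.sin(t),np.cos(t)])
        w.append((*q,z,a-90))
    rows(*w)
E
python3 -c "
from arc import *
arc([152,156,160,164,168,172,176,180,184,188],-16)"
```

```text
clock: 2.45
eef_pos: [508.9, 176.7, 86.4]
eef_rot: [-3.141, 0.001, 1.083]
wrist_force: [-0.9, 0.2, -0.3]
finger_gap: 0.6
finger_force: 0.0
t 2.45 pos [508.9 176.7  86.4] rpy [-3.141e+00  1.000e-03  1.083e+00] F [-0.9  0.2 -0.3] gap 0.6
[0, -14.4, -0.3, 1.4, -0.001, 0.001, 0.001]
[0, -19.1, -1.3, 1.4, -0.001, 0.001, -0.069]
[0, -23.8, -1.9, 1.4, -0.001, 0.001, -0.139]
[0, -28.5, -2.2, 1.4, -0.001, 0.001, -0.209]
[0, -33.2, -2.2, 1.4, -0.001, 0.001, -0.279]
[0, -37.9, -1.9, 1.4, -0.001, 0.001, -0.348]
[0, -42.6, -1.2, 1.4, -0.001, 0.001, -0.418]
[0, -47.3, -0.2, 1.4, -0.001, 0.001, -0.488]
[0, -51.8, 1.2, 1.4, -0.001, 0.001, -0.558]
[0, -56.3, 2.8, 1.4, -0.001, 0.001, -0.628]
```

```bash
python3 -m crank '[[0,-10,0,1,0,0,0],[0,-16,-1,1,0,0,-0.03],[0,-21,-1.5,1,0,0,-0.1],[0,-26,-2,1,0,0,-0.17],[0,-31,-2.2,1,0,0,-0.24],[0,-36,-2,1,0,0,-0.31],[0,-41,-1.5,1,0,0,-0.38],[0,-46,-0.5,1,0,0,-0.46],[0,-51,1,1,0,0,-0.54],[0,-56,2.8,1,0,0,-0.62]]'
python3 -c "
from arc import *
arc([188,191,194,197,199],-16)"
```

```text
clock: 3.45
eef_pos: [486.0, 126.4, 87.3]
eef_rot: [3.138, -0.001, 1.707]
wrist_force: [1.5, 3.2, -0.8]
finger_gap: 0.8
finger_force: 1.4
t 3.45 pos [486.  126.4  87.3] rpy [ 3.138e+00 -1.000e-03  1.707e+00] F [ 1.5  3.2 -0.8] gap 0.8
[0, -0.6, -1.1, 2.3, 0.003, -0.001, -0.004]
[0, -4.1, -1.8, 2.3, 0.003, -0.001, -0.056]
[0, -7.6, -2.4, 2.3, 0.003, -0.0, -0.108]
[0, -11.2, -2.7, 2.3, 0.003, -0.0, -0.161]
[0, -13.5, -2.9, 2.3, 0.003, -0.0, -0.196]
```

```bash
python3 -m crank '[[0,-3,-1.5,2,0,0,-0.05],[0,-6,-2,2,0,0,-0.1],[0,-9,-2.5,2,0,0,-0.13],[0,-11,-2.7,2,0,0,-0.16]]'; python3 -m crank '[[0,-1.5,0,0,0,0,-0.01],[0,-3,0,0,0,0,-0.02],[0,-3,0,0,0,0,-0.02]]'
python3 -c "
from arc import *
arc([199],-16)"
```

```text
clock: 3.85
eef_pos: [484.7, 116.2, 85.4]
eef_rot: [3.138, -0.002, 1.864]
wrist_force: [-2.0, 20.5, 0.4]
finger_gap: 0.6
finger_force: 10.4
clock: 4.15
eef_pos: [484.6, 115.8, 85.4]
eef_rot: [3.138, -0.006, 1.884]
wrist_force: [-8.0, 32.6, 2.2]
finger_gap: 0.2
finger_force: 16.6
t 4.15 pos [484.6 115.8  85.4] rpy [ 3.138 -0.006  1.884] F [-8.  32.6  2.2] gap 0.2
[0, -3.2, -0.7, 0.4, 0.003, -0.006, -0.019]
```

The force rises against a hard stop, so the lever should be at load. I'll back off, lift and look from above.

```bash
python3 -m crank '[[0,15,0,0,0,0,0],[0,25,0,0,0,0,0],[0,25,0,-40,0,0,0],[0,25,0,-85,0,0,0],[0,25,0,-110,0,0,0]]'
python3 -c "
from arc import *
p,d=optics.camera('top');c=optics.calibration('top')
cv2.imwrite('pics/t2.png',cv2.resize(p[160:290,230:400],None,fx=4.5,fy=4.5,interpolation=cv2.INTER_CUBIC)[:,:,::-1])
c=optics.calibration('wrist');p,d=optics.camera('wrist');cv2.imwrite('pics/w2.png',p[:,:,::-1])
rows((558,-78,195,92),(558,-78,47,92))"
```

```text
clock: 4.65
eef_pos: [478.0, 136.4, 197.7]
eef_rot: [3.137, 0.001, 1.884]
wrist_force: [0.4, 0.2, -0.9]
finger_gap: 0.3
finger_force: 0.0
t 4.75 pos [478.8 136.5 197.9] rpy [3.134e+00 1.000e-03 1.884e+00] F [ 0.1  0.5 -0.3] gap 0.5
[0, -228.5, 9.3, 3.2, 0.008, 0.0, 0.278]
[0, -228.3, 8.2, 151.2, 0.008, 0.0, 0.278]
```

View pics/w2.png

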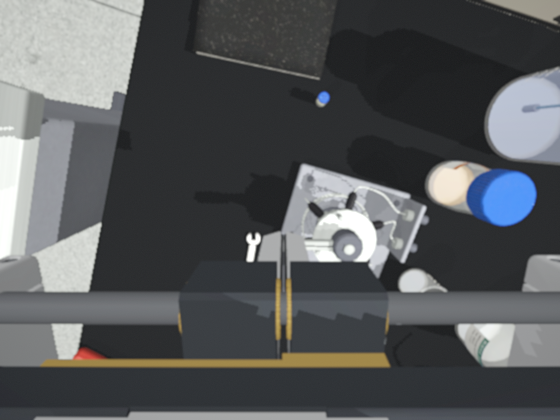

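The wrist view shows the arm horizontal in the image, from the hub at (348,247) to about (300,243). That is about 198° world, which matches load. Next is the plunger.

```bash
python3 -m crank '[[0,-228,9,0,0,0,0.278],[0,-228,9,0,0,0,0.278],[0,-228,9,0,0,0,0.278],[0,-228,9,0,0,0,0.278],[0,-228,9,0,0,0,0.278],[0,-228,9,0,0,0,0.278],[0,-228,9,0,0,0,0.278]]'
python3 -c "
from arc import *
c=optics.calibration('wrist');p,d=optics.camera('wrist');cv2.imwrite('pics/w3.png',p[:,:,::-1])
print(proj([[558.1,-47,60],[558,-46,70],[554.5,65,65],[552.6,119,107]],c))
rows((558,-78,47,92))"
```

```text
clock: 5.45
eef_pos: [555.8, -78.0, 192.9]
eef_rot: [-3.141, -0.0, 1.605]
wrist_force: [-0.2, 0.2, 0.1]
finger_gap: 0.3
finger_force: 0.0
[[286.85057791 175.56637889]
 [286.89742927 175.728951  ]
 [287.33826372  58.90806884]
 [288.09604059 -31.2120595 ]]
t 5.5 pos [555.8 -77.3 193.1] rpy [-3.141 -0.     1.606] F [ 0.1 -0.6  0. ] gap 0.5
[0, -0.8, 2.3, 146.1, -0.001, -0.0, 0.0]
```

View pics/w3.png

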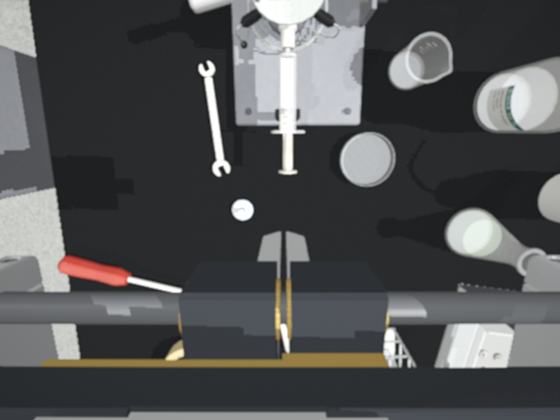

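The plunger's thumb rest is at (288,172), within 3 px of the prediction, and the space below is free. I'll descend and start a slow push.

```bash
python3 -m crank '[[0,-1,2.5,50,0,0,0],[0,-1,2.5,100,0,0,0],[0,-1,2.5,135,0,0,0],[0,-1,2.5,146,0,0,0],[0,5,2.5,146,0,0,0],[0,10,2.5,146,0,0,0],[0,14,2.5,146,0,0,0],[0,17,2.5,146,0,0,0],[0,20,2.5,146,0,0,0],[0,23,2.5,146,0,0,0]]'
python3 -m crank '[[0,3,0,0,0,0,0],[0,6,0,0,0,0,0],[0,9,0,0,0,0,0],[0,12,0,0,0,0,0],[0,15,0,0,0,0,0],[0,18,0,0,0,0,0],[0,21,0,0,0,0,0],[0,24,0,0,0,0,0],[0,27,0,0,0,0,0],[0,29,0,0,0,0,0]]'
python3 -c "
from arc import *
rows((557,-19,47,92))"
```

```text
clock: 6.5
eef_pos: [558.0, -54.4, 47.9]
eef_rot: [3.141, 0.0, 1.606]
wrist_force: [0.7, -1.1, -0.3]
finger_gap: 0.7
finger_force: 0.6
clock: 7.5
eef_pos: [556.8, -25.4, 47.4]
eef_rot: [-3.142, 0.0, 1.606]
wrist_force: [-0.0, -1.0, 0.7]
finger_gap: 0.4
finger_force: 0.5
t 7.5 pos [556.8 -25.4  47.4] rpy [-3.142  0.     1.606] F [-0.  -1.   0.7] gap 0.4
[0, 6.4, 0.4, 0.4, -0.0, 0.0, 0.0]
```

```bash
python3 -m crank '[[0,1.5,0,0,0,0,0],[0,3,0,0,0,0,0],[0,4.5,0,0,0,0,0],[0,5.5,0,0,0,0,0]]';python3 -m crank '[[0,0.7,0,0,0,0,0],[0,1.3,0,0,0,0,0],[0,1.3,0,0,0,0,0]]'
```

```text
clock: 7.9
eef_pos: [556.7, -20.1, 47.5]
eef_rot: [3.142, 0.0, 1.606]
wrist_force: [0.2, -1.3, 1.1]
finger_gap: 0.2
finger_force: 0.5
clock: 8.2
eef_pos: [556.6, -19.3, 47.5]
eef_rot: [-3.142, 0.001, 1.606]
wrist_force: [-0.1, -4.5, 0.9]
finger_gap: 0.5
finger_force: 2.5
```

```bash
python3 -m crank '[[0,0.5,0,0,0,0,0],[0,1,0,0,0,0,0],[0,1,0,0,0,0,0]]';python3 -m crank '[[0,0.5,0,0,0,0,0],[0,0.5,0,0,0,0,0]]'
```

```text
clock: 8.5
eef_pos: [556.7, -19.2, 47.6]
eef_rot: [3.141, 0.002, 1.606]
wrist_force: [0.2, -10.9, 0.4]
finger_gap: 0.7
finger_force: 5.7
clock: 8.7
eef_pos: [556.7, -19.1, 47.6]
eef_rot: [3.141, 0.003, 1.605]
wrist_force: [-0.1, -14.4, 0.3]
finger_gap: 0.2
finger_force: 7.3
```

The plunger sits at a hard stop: the finger is at y −19 as expected, with 14 N. I'll back off, lift, and go above the syringe side of the lever.

```bash
python3 -m crank '[[0,-5,0,0,0,0,0],[0,-25,0,0,0,0,0],[0,-30,0,-40,0,0,0],[0,-30,0,-90,0,0,0],[0,-30,0,-135,0,0,0],[0,-30,0,-135,0,0,0]]'
python3 -c "
from arc import *
c=optics.calibration('wrist');p,d=optics.camera('wrist');cv2.imwrite('pics/w4.png',p[:,:,::-1])
arc([197.5],32,z=182); arc([197.5],32)"
```

```text
clock: 9.3
eef_pos: [559.8, -47.5, 188.6]
eef_rot: [3.132, 0.001, 1.606]
wrist_force: [-0.1, 0.2, -0.3]
finger_gap: 0.2
finger_force: 0.0
t 9.35 pos [558.6 -47.3 185.1] rpy [3.137e+00 1.000e-03 1.606e+00] F [-0.3  0.1 -0.5] gap 0.1
[0, 118.0, -55.3, 2.8, 0.005, 0.001, -0.27]
t 9.35 pos [558.6 -47.3 185.1] rpy [3.137e+00 1.000e-03 1.606e+00] F [-0.3  0.1 -0.5] gap 0.1
[0, 118.0, -55.7, 99.8, 0.005, 0.001, -0.27]
```

View pics/w4.png

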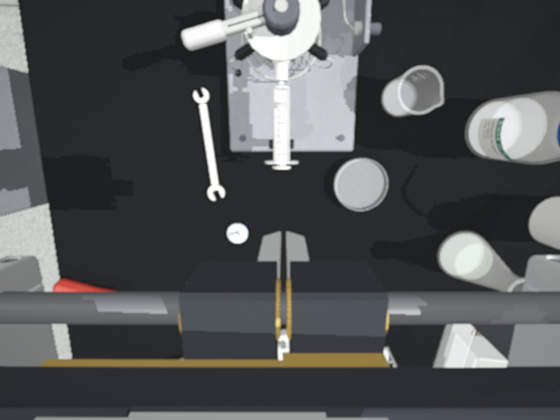

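The plunger's thumb rest at (283,168) is right up against the flange at (283,161), so it is home. The lever, running from (283,12) to the grip at (205,35), is at load. Next I'll push it back.

```bash
python3 -m crank '[[0,40,-18,0,0,0,-0.09],[0,80,-37,0,0,0,-0.18],[0,118,-55,0,0,0,-0.27],[0,118,-55,0,0,0,-0.27],[0,118,-55,40,0,0,-0.27],[0,118,-55,80,0,0,-0.27],[0,118,-55,100,0,0,-0.27],[0,118,-55,100,0,0,-0.27]]'
python3 -c "
from arc import *
arc([197,192,187,182,177,172,167,162,157],16)"
```

```text
clock: 10.15
eef_pos: [496.6, 68.1, 78.9]
eef_rot: [-3.135, -0.002, 1.875]
wrist_force: [0.3, -0.5, 0.9]
finger_gap: 0.5
finger_force: 0.0
t 10.15 pos [496.6  68.1  78.9] rpy [-3.135e+00 -2.000e-03  1.875e+00] F [ 0.3 -0.5  0.9] gap 0.5
[0, 16.3, 2.5, -6.1, -0.006, -0.002, 0.007]
[0, 22.1, 1.4, -6.1, -0.007, -0.001, 0.095]
[0, 28.0, 0.8, -6.1, -0.007, -0.001, 0.182]
[0, 33.9, 0.7, -6.1, -0.007, -0.001, 0.269]
[0, 39.8, 1.1, -6.1, -0.007, -0.001, 0.356]
[0, 45.7, 2.1, -6.1, -0.007, -0.0, 0.444]
[0, 51.4, 3.6, -6.1, -0.007, 0.0, 0.531]
[0, 57.0, 5.5, -6.1, -0.007, 0.0, 0.618]
[0, 62.4, 8.0, -6.1, -0.007, 0.001, 0.705]
```

```bash
python3 -m crank '[[0,10,2,-4,0,0,0],[0,16,2.5,-5,0,0,0.01],[0,22,1.5,-5,0,0,0.09],[0,28,1,-5,0,0,0.18],[0,34,1,-5,0,0,0.27],[0,40,1,-5,0,0,0.36],[0,46,2,-5,0,0,0.44],[0,51,3.5,-5,0,0,0.53],[0,57,5.5,-5,0,0,0.62],[0,62,8,-5,0,0,0.7]]'
python3 -c "
from arc import *
arc([157,153,149,145,141,138,136],16)"
```

```text
clock: 11.15
eef_pos: [487.9, 130.9, 89.0]
eef_rot: [3.14, -0.001, 1.172]
wrist_force: [-2.4, -3.0, 2.1]
finger_gap: 0.2
finger_force: 1.5
t 11.15 pos [487.9 130.9  89. ] rpy [ 3.140e+00 -1.000e-03  1.172e+00] F [-2.4 -3.   2.1] gap 0.2
[0, -1.6, -1.8, 4.0, 0.002, -0.001, 0.003]
[0, 3.0, -2.8, 4.0, 0.002, -0.001, 0.072]
[0, 7.7, -3.4, 4.0, 0.002, -0.001, 0.142]
[0, 12.4, -3.7, 4.0, 0.002, -0.001, 0.212]
[0, 17.2, -3.6, 4.0, 0.002, -0.001, 0.282]
[0, 20.7, -3.4, 4.0, 0.002, -0.001, 0.334]
[0, 23.1, -3.1, 4.0, 0.002, -0.001, 0.369]
```

```bash
python3 -m crank '[[0,4,-2.5,2,0,0,0.07],[0,8,-3.4,3,0,0,0.14],[0,12.5,-3.7,3,0,0,0.21],[0,17,-3.6,3,0,0,0.28],[0,20,-3.5,3,0,0,0.32],[0,22,-3.2,3,0,0,0.35]]'
python3 -m crank '[[0,1,0,0,0,0,0.01],[0,1.5,0,0,0,0,0.02],[0,1.5,0,0,0,0,0.02]]'
python3 -c "
from arc import *
arc([137],16)"
```

```text
clock: 11.75
eef_pos: [493.2, 152.5, 85.8]
eef_rot: [3.141, -0.001, 0.824]
wrist_force: [-2.2, -0.1, 0.9]
finger_gap: 0.4
finger_force: 1.0
clock: 12.05
eef_pos: [493.6, 152.9, 85.5]
eef_rot: [-3.142, 0.001, 0.806]
wrist_force: [-8.4, -3.8, 6.3]
finger_gap: 0.4
finger_force: 4.1
t 12.05 pos [493.6 152.9  85.5] rpy [-3.142e+00  1.000e-03  8.060e-01] F [-8.4 -3.8  6.3] gap 0.4
[0, -0.5, 0.3, 0.5, -0.0, 0.001, -0.014]
```

```bash
for i in 1 2; do python3 -m crank '[[0,1.2,0,0,0,0,0],[0,1.8,0,0,0,0,0],[0,1.8,0,0,0,0,0]]'; done
```

```text
clock: 12.35
eef_pos: [493.7, 153.2, 85.4]
eef_rot: [-3.141, 0.004, 0.806]
wrist_force: [-16.4, -13.3, 14.2]
finger_gap: 0.2
finger_force: 10.7
clock: 12.65
eef_pos: [493.9, 153.4, 85.4]
eef_rot: [-3.14, 0.008, 0.806]
wrist_force: [-27.2, -22.0, 22.0]
finger_gap: 0.5
finger_force: 17.4
```

The finger is at a hard stop at 136.8° with about 35 N. I'll back off, lift and check.

```bash
python3 -m crank '[[0,-8,0,0,0,0,0],[0,-25,0,0,0,0,0],[0,-25,0,-40,0,0,0],[0,-25,0,-85,0,0,0],[0,-60,0,-120,0,0,0],[0,-90,0,-120,0,0,0],[0,-90,0,-120,0,0,0]]'
python3 -c "
from arc import *
p,d=optics.camera('top')
cv2.imwrite('pics/t5.png',cv2.resize(p[160:290,230:400],None,fx=4.5,fy=4.5,interpolation=cv2.INTER_CUBIC)[:,:,::-1])
p,d=optics.camera('wrist');cv2.imwrite('pics/w5.png',p[:,:,::-1]);rows()
c=optics.calibration('wrist')
C=np.array([552.6,119]);
for a in (137,141):
  t=np.radians(a);print(proj([[*C,107],[*(C+84*np.array([np.cos(t),np.sin(t)])),102]],c).round())"
```

```text
clock: 13.35
eef_pos: [433.3, 89.5, 206.5]
eef_rot: [3.139, -0.003, 0.805]
wrist_force: [0.1, 0.3, -0.7]
finger_gap: 0.2
finger_force: 0.0
t 13.45 pos [434.5  90.7 205.4] rpy [ 3.14e+00 -2.00e-03  8.05e-01] F [ 0.3  0.6 -1.7] gap 0.0
[[358.  99.]
 [264. 101.]]
[[358.  99.]
 [265. 108.]]
```

View pics/w5.png

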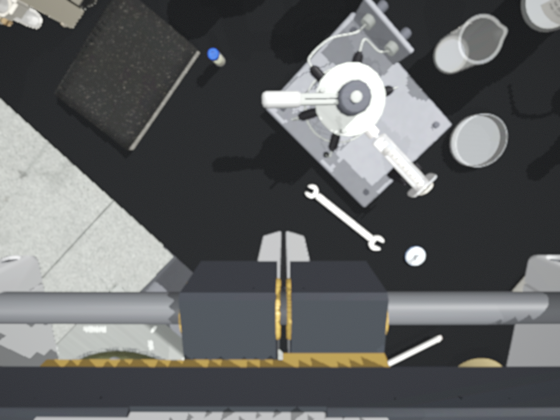

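The hub is at (356,96) and the grip end at (264,99), which matches the 137° inject stop. The plunger is home and the bystanders are unmoved, so I'm handing in.

```bash
python3 -c "
from cell import manip
print(manip.sign_off())"
```

```text
the job is handed in; nothing more can be done
None
```

I swung the lever to its load stop, pushed the plunger fully home, then pushed the lever back to its inject stop and handed the job in; force readings and the wrist pictures confirmed each step, but sign-off returned no verdict.

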